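Index the dividing head to the next stone seat

TASK

One stone seat is done in the ring on the dividing head, and the ring must be brought round to the next: push the red-balled clamp lever fully over, away from the hand wheel, to release the spindle; push the hand wheel round clockwise (seen from above) by its upright handle through exactly one full turn, so that the handle stops where it started; then push the lever fully home again to clamp the spindle. Do it all by pushing with the fingertips or the outside of the fingers, without gripping or forcing anything, and turn the wheel only while the clamp is released. Leave the other things on the bench where they lie.

Things in the scene. Friction and masses are not known exactly. Their poses are not given: they have to be found in the camera images.
- dividing_head: green worm dividing head bolted to the worktop, foot 125x200 mm, 0.19 m high over all. Origin: on the worktop under the middle of its gear case; x points straight back, away from the ring and face plate, y to the hand wheel, z up. Nothing is above it; some 0.3 m to its right stands a fixed hand press, its lever 0.45 m high: go round in front of that or over it
- wheel_axis (a point): centre of the hand wheel, on its upright axis, 134 mm above the worktop, level with the rim (steel wheel, three spokes; rim centre line 66 mm from the axis, rim 12 mm thick, so its top is 140 mm above the worktop; the hub rises to 147 mm within 13 mm of the axis)
- wheel_handle (a point): middle of the wheel's black upright handle, which stands on one spoke 52 mm from the wheel axis; handle about 18 mm in diameter, from 143 to 189 mm above the worktop, this point at 168 mm. It goes round with the wheel
- wheel (a joint): angle of the hand wheel, rad, growing as it turns clockwise seen from above; it starts anywhere between -2.4 and 2.4 and one full turn adds 6.283. At 0 the handle lies on the dividing head's +y side of the wheel axis. Friction holds it where it is left; about 3 N at the handle turns it. It drives the spindle with the ring by a worm, 24 turns to one of the ring
- lever_axis (a point): pivot axis (upright) of the spindle clamp lever, on the side of the gear case away from the wheel; this point is 124 mm above the worktop
- lever_knob (a point): centre of the red ball, 23 mm across, at the end of the clamp lever, 72 mm from the lever axis and 126 mm above the worktop
- clamp_lever (a joint): angle of the clamp lever, rad: 0 against its stop = spindle clamped, lever pointing along the dividing head's -x (to the worker); 1.1 against its other stop = released. It grows anticlockwise seen from above, the ball swinging away from the hand wheel. Friction holds it where it is left; about 3 N at the ball moves it
- bur_stand: bystander, to be left alone: small wooden block stood full of burs, 45x90x50 mm. Origin under its centre
- handpiece: bystander, to be left alone: grey pendant-motor handpiece lying down, 22x166x22 mm. Origin under its centre
- flux_jar: bystander, to be left alone: small brown jar with a brush in it, 45x59x48 mm. Origin under its centre
- tweezers: bystander, to be left alone: steel tweezers, 15x116x6 mm. Origin under its centre
- red_pliers: bystander, to be left alone: pliers with red handles, 126x29x10 mm. Origin under its centre
- collet_cap: bystander, to be left alone: dark ribbed cap, 22 mm across, 18 mm high. Origin under its centre
- round_stake: bystander, to be left alone: dark round steel stake, 64 mm across, 17 mm high. Origin under its centre
- bench_block: bystander, to be left alone: dark square steel block, 62x62x22 mm. Origin under its centre

How it is judged:
On the way, in this order (a step that is already met when the one before it is completed fails the run):
1. the clamp lever is pushed over to released (at least 0.9 rad) and the wheel has not been turned (value of joint clamp_lever above 0.9 rad and distance of wheel_handle from where it was at the start of the episode below 0.01 m), for 0.2 s.
2. the wheel is half way round, clockwise, the clamp still released (distance of wheel_handle from where it was at the start of the episode above 0.098 m and value of joint wheel above 0.4 rad and value of joint clamp_lever above 0.7 rad), for 0.02 s.
3. the wheel rests after exactly one clockwise turn (handle within 8 mm of where it started), the clamp still released (distance of wheel_handle from where it was at the start of the episode below 0.008 m and value of joint wheel between 3.3 and 9.4 rad and velocity of joint wheel between -0.1 and 0.1 rad/s and value of joint clamp_lever above 0.7 rad), for 0.2 s.
At the end, for the whole second after the job is handed in: the wheel stands one full clockwise turn on from its start, its handle within 8 mm of where it started (about 9 degrees) and at rest, and the clamp lever is back home (within 0.15 rad of its clamped stop) (distance of wheel_handle from where it was at the start of the episode below 0.008 m and value of joint wheel between 3.3 and 9.4 rad and velocity of joint wheel between -0.1 and 0.1 rad/s and value of joint clamp_lever below 0.15 rad); the robot touches nothing.
It fails at once if the hand wheel is turned while the spindle clamp is still on (lever less than 0.35 rad from clamped) (value of joint clamp_lever below 0.35 rad and (velocity of joint wheel above 0.25 rad/s or velocity of joint wheel below -0.25 rad/s)).
It fails at once if the wheel or the lever is gripped or forced (more than 35 N from the fingers) (contact force between the fingers and wheel above 35 N or contact force between the fingers and clamp_lever above 35 N).
It fails at once if a thing lying round the dividing head is shifted, lifted or carried (more than 20 mm) (distance of any of bur_stand, handpiece, flux_jar, tweezers, red_pliers, collet_cap, round_stake, bench_block from where it was at the start of the episode above 0.02 m).
It also fails if it takes over 66 s, if anything falls off the work surface, if the arm or the gripper's body presses on something with over 40 N, if the wrist force passes 120 N, or if a joint passes its speed limit or range.

ROBOT

A 6-joint arm with a two-finger parallel gripper is mounted at the origin on a cart in front of the work surface, level with it; the furniture and walls round the work are solid. World frame = base frame: x ahead of the robot, y to its left, z up, the work surface at z = 0. Lengths are in m, angles in rad, forces in N, time in s.
With the tool pointing down it reaches from about 0.375 to 0.975 m from the base axis. Payload 3.8 kg.
Tool frame: the origin (TCP) lies between the finger pads; the fingertips stand 8 mm ahead of it and the grasp point (between the pads) lies 11 mm behind it; z points along the fingers, y is the line along which they close (so a half turn about z gives the same grasp; the last joint's range is limited). The gripper opens to 85 mm and grips with 20 to 120 N. Pads are 22 mm wide; open, the fingers measure 114 mm over their backs; the gripper's body (76 mm by 85 mm) begins 54 mm behind the grasp point. The pads swing forward as they close: fully open they stand 13 mm farther back than shut.
Start: joints at [-1.211, 0.264, 1.604, -0, 1.274, -0.037], TCP at [0.261, -0.623, 0.239] pointing down, gripper open.
Joint ranges: [-2.63, 2.63], [-0.94, 2.18], [0.31, 2.57], [-1.31, 4.45], [0, 2.66], [-2.55, 2.55]. Speed limits (rad/s): [2.57, 2.57, 3.14, 3.14, 3.14, 3.14].

INTERFACE

Orientations are given as a rotation vector (axis times angle).
In Python, from station import monitor, imaging, order gives the robot as it stands.
- The arm moves only by the tool servo_tool, never from a script. Its argument "steps" is one flat list of numbers, 7 for each row, row after row: the turn, a rotation vector about the tool's x, y, z scaled (see below), then the shift along the tool's x, y, z scaled (see below), then the closure in counts, from 0 (fully open) to 255 (shut). A call has 1 to 8 rows; each row shifts and turns the commanded pose from where the row before left it, along the tool's axes as they then stand; what a row does not reach is not made up. The controller multiplies each number of a shift by 30 mm and each number of a turn by 6 degrees. A row lasts 1/12 s, in which the tool goes at most 41.7 mm and 7.16 degrees, less where a joint would pass 70% of its speed; a pose out of reach is approached as far as the arm can. A call with a number of a shift or a turn outside -1 to 1 is refused whole. A call with a gripper value outside its range is refused whole. The fingers move at their own pace and stop on an object; the grip force is fixed at half the most. Time passes only in rows, so rows that do not move let the fingers close. It gives the time, the measured TCP pose, the force, the opening and the grip force at its end, in the units of the state.
- monitor.sense(): the state, without advancing time (a new reading comes with each control period).
- imaging.capture(name): name is "side" or "top"; returns a dict with "pixels" (420x560x3 uint8, red, green, blue), "K" (3x3 intrinsics, pixels), "rvec" (rotation vector, rad) and "tvec" (3), from world to camera coordinates, as OpenCV has them. Camera axes: x right, y down, z forward; pixel columns grow to the right and rows downward; lengths in m; the calibration is good to about 2 mm. A picture is of the moment at which its call begins. There is no depth.
- order.finish_job(): hands the job in; it is judged then, once.
The state is a dict: "clock": time; "joint_pos": joint angles; "qd": joint speeds; "effort": joint torques, N m; "tcp_pos": TCP position; "tool_rot": TCP orientation; "ft_force": force on the tool from outside, world axes, zero at the start; "torque": the same for the moment, N m; "finger_gap": finger opening in m; "gripper_force": force on a finger pad.
Only numpy, scipy, OpenCV 4.12 (cv2) and the standard library are available. Lean on these libraries where they do the work, as an engineer would, in place of code of your own. Each camera call takes 0.05 s, during which the arm holds its last target. There are 200 camera calls.

## Working session

There is one attempt and no reset: what is moved stays moved. The work goes in short steps, Python scripts to look and compute and a tool call to move; the robot and the scene stay as the last step left them, time stands still between calls to the robot, and variables do not carry over. Pictures are saved under pics/ and viewed, at most 13 in all, crops included, and the job is handed in when it is done.

Besides the shell and the picture viewer there is one more tool, called as name(argument=value, ...), one argument or row to a line, values as JSON. servo_tool: Moves the arm, as the interface text tells. Its arguments: {"type":"object","properties":{"steps":{"type":"array"}},"required":["steps"]}

```bash
ls; mkdir -p pics
cat > h.py <<'E'
import numpy as np, cv2
from station import monitor, imaging, order
def snap(n,f):
    c=imaging.capture(n); cv2.imwrite(f,c["pixels"][:,:,::-1]); return c
def ray(c,u,v):
    R=cv2.Rodrigues(np.array(c["rvec"],float))[0]; t=np.array(c["tvec"],float).ravel()
    d=R.T@np.linalg.solve(np.array(c["K"],float),[u,v,1.]); return -R.T@t,d
def at(c,u,v,z):
    o,d=ray(c,u,v); return o+d*(z-o[2])/d[2]
def proj(c,p): return cv2.projectPoints(np.array(p,float).reshape(-1,3),np.array(c["rvec"],float),np.array(c["tvec"],float),np.array(c["K"],float),None)[0].reshape(-1,2)
E
python3 - <<'E'
from h import *
import pickle
a=snap("top","pics/t0.png");b=snap("side","pics/s0.png")
pickle.dump((a,b),open("c0.pkl","wb"))
for c in(a,b): print(ray(c,280,210))
print(monitor.sense())
E
```

```text
pics
(array([0.25845071, 0.0957127 , 1.13967471]), array([ 0.21563278, -0.00495665, -0.97647443]))
(array([-0.20298033,  0.08740567,  0.996907  ]), array([ 0.61972574,  0.00783946, -0.78478966]))
{'clock': 0.1, 'joint_pos': array([-1.21088750e+00,  2.64762623e-01,  1.60525168e+00,  3.87051913e-05,
        1.27370252e+00, -3.68799680e-02]), 'qd': array([ 0.0017721 , -0.00215313, -0.00385821, -0.00094497, -0.00051856,
        0.00129874]), 'effort': array([ 1.12285265e-04, -5.16708219e+01, -3.68588769e+01, -4.42679280e-06,
        6.28044829e-03,  2.10190257e-05]), 'tcp_pos': array([ 0.26065234, -0.62193753,  0.23802167]), 'tool_rot': array([-3.07791036e+00, -6.18761805e-01,  4.78896541e-04]), 'ft_force': array([-0.16944319, -0.35676557, -0.7434741 ]), 'torque': array([-0.03411493,  0.04206363, -0.01902721]), 'gripper_force': 0.0, 'finger_gap': 0.08543927612703506}
```

View pics/t0.png

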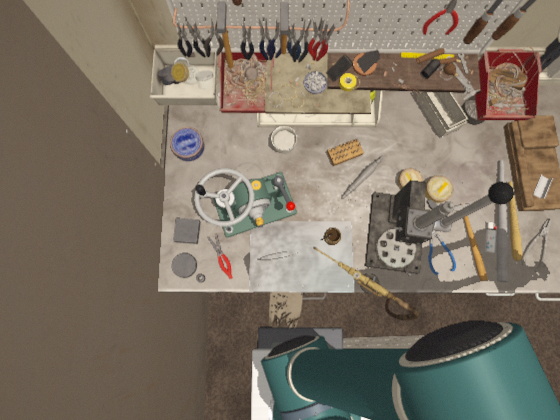

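View pics/s0.png

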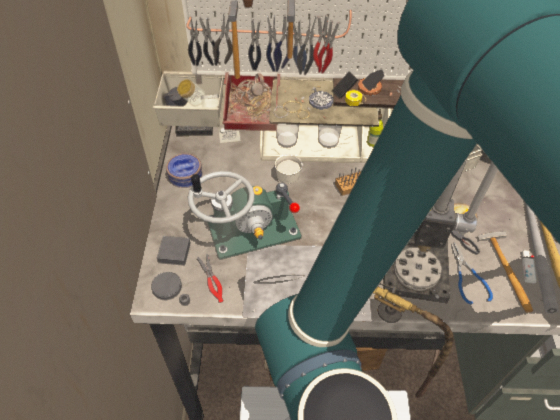

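The top view shows the wheel around (224,197), its black handle at (200,190) and the red ball at (290,206). The side view shows the wheel at (221,197), the handle at (196,183) and the ball at (295,208). I'll enlarge both.

Run:
```python
from h import *
import pickle
a,b=pickle.load(open("c0.pkl","rb"))
ca=cv2.resize(a["pixels"][160:250,180:310,::-1],None,fx=3,fy=4.0*.75*1.0)
I=lambda c,x,y:cv2.resize(c["pixels"][y:y+100,x:x+130,::-1],None,fx=6,fy=6,interpolation=cv2.INTER_CUBIC)[:600]
cv2.imwrite("pics/z.png",cv2.resize(np.vstack([I(a,180,160),I(b,180,160)]),(390,600),interpolation=cv2.INTER_AREA))
cv2.imwrite("pics/za.png",I(a,180,160))
for c in(a,b):
    h=cv2.cvtColor(c["pixels"],cv2.COLOR_RGB2HSV)
    m=(((h[...,0]<8)|(h[...,0]>172))&(h[...,1]>180)&(h[...,2]>120)).astype(np.uint8)
    m[:, :270]=0;m[:,310:]=0;m[:180]=0;m[235:]=0
    ys,xs=np.nonzero(m);print(xs.mean(),ys.mean(),len(xs)); print(at(c,xs.mean(),ys.mean(),.126))
```

```text
290.2857142857143 205.5 56
[0.49353935 0.06584836 0.126     ]
294.09859154929575 207.09859154929578 71
[0.49379155 0.06598139 0.126     ]
```

View pics/za.png

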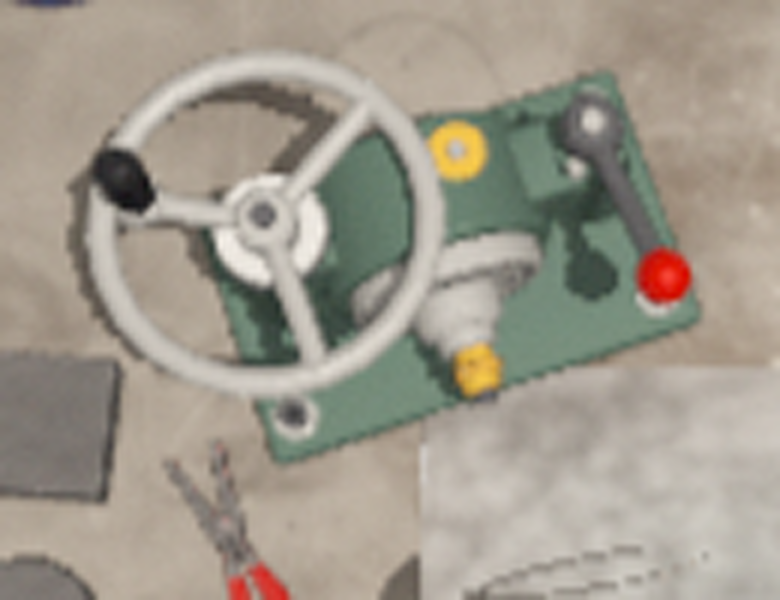

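Run:
```python
from h import *
import pickle
a,b=pickle.load(open("c0.pkl","rb"))
f=lambda x,y,z:at(a,180+(x+.5)/6-.5,160+(y+.5)/6-.5,z)
K=f(664,277,.126);L=f(592,120,.132)
r=[f(265,y,.134) for y in(64,378)]; s=[f(x,214,.134) for x in(102,430)]
W=(r[0]+r[1])/2;W2=(s[0]+s[1])/2
hub=f(265,214,.147)
H=f(123,178,.168);Ht=f(112,165,.189)
print("K",K,"L",L,np.linalg.norm((K-L)[:2]));print("W",W,W2,hub,np.linalg.norm((r[0]-r[1])[:2]),np.linalg.norm((s[0]-s[1])[:2]))
for X in(H,Ht):print(X,np.linalg.norm((X-hub)[:2]),np.degrees(np.arctan2(*(X-hub)[[1,0]])))
d=(L-K)[:2];print("head yaw from lever",np.degrees(np.arctan2(d[1],d[0])))
# side handle dark blob
for c,z in((a,.168),(b,.168)):
    g=c["pixels"][170:205,185:212].max(2)<60
    ys,xs=np.nonzero(g);print(xs.mean()+185,ys.mean()+170,len(xs),at(c,xs.mean()+185,ys.mean()+170,z))
```

```text
K [0.49292095 0.06593484 0.126     ] L [0.55652557 0.09518185 0.132     ] 0.0700066752008776
W [0.5139993  0.22569585 0.134     ] [0.51599886 0.2253391  0.134     ] [0.51266712 0.22408094 0.147     ] 0.12952726773680956 0.1310993307632179
[0.52135479 0.27683543 0.168     ] 0.053465056020708765 80.64839675556057
[0.52075517 0.27732315 0.189     ] 0.053853036184084366 81.36220780756247
head yaw from lever 24.694169922076995
200.22033898305085 189.77966101694915 59 [0.5200823  0.27645967 0.168     ]
195.7027027027027 182.9009009009009 111 [0.51838163 0.27630483 0.168     ]
```

Run:
```python
from h import *
import pickle
a,b=pickle.load(open("c0.pkl","rb"))
np.set_printoptions(precision=3,suppress=True)
f=lambda x,y,z:at(a,180+(x+.5)/6-.5,160+(y+.5)/6-.5,z)
P=[f(283,460,.015),f(697,322,.015),f(610,72,.015)]
for i,j in((0,1),(1,2)): d=(P[j]-P[i])[:2];print(P[i],np.linalg.norm(d),np.degrees(np.arctan2(d[1],d[0])))
for n,(u,v,z) in dict(pf=(395,272,0.02),pfl=(368,265,0.02),pfr=(422,270,.02),headfront=(405,240,.2),headf2=(405,240,.35),lv=(420,230,.35),ball=(500,192,.45),stand=(347,152,.05),rx=(263,257,0)).items(): print(n,at(a,u,v,z))
R=cv2.Rodrigues(monitor.sense()["tool_rot"])[0];print(R)
```

```text
[0.435 0.23  0.015] 0.19210323650939695 -70.910542973827
[0.498 0.048 0.015] 0.12203894700333548 18.652471197549584
pf [ 0.344 -0.207  0.02 ]
pfl [ 0.362 -0.138  0.02 ]
pfr [ 0.349 -0.277  0.02 ]
headfront [ 0.4   -0.184  0.2  ]
headf2 [ 0.377 -0.139  0.35 ]
lv [ 0.396 -0.168  0.35 ]
ball [ 0.443 -0.272  0.45 ]
stand [ 0.658 -0.088  0.05 ]
rx [0.383 0.134 0.   ]
[[ 0.922  0.386 -0.001]
 [ 0.386 -0.922  0.002]
 [ 0.    -0.002 -1.   ]]
```

servo_tool(
  steps=[0,0,0,0,0,-1,255,0,0,0,0,0,-1,255,0,0,0,0,0,-1,255,0,0,0,0,0,-1,255,0,0,0,0,0,-1,255,0,0,0,0,0,-1,255,0,0,0,0,0,-1,255,0,0,0,0,0,-1,255],
)

```text
clock: 0.77
tcp_pos: [0.2607, -0.6222, 0.4801]
tool_rot: [-3.079, -0.619, 0.0]
ft_force: [-0.2, -0.7, -0.2]
finger_gap: -0.0002
gripper_force: 0.0
```

servo_tool(
  steps=[0,0,0,0.8,-0.97,0,255,0,0,0,0.8,-0.97,0,255,0,0,0,0.8,-0.97,0,255,0,0,0,0.8,-0.97,0,255,0,0,0,0.8,-0.97,0,255,0,0,0,0.8,-0.97,0,255,0,0,0,0.8,-0.97,0,255,0,0,0,0.8,-0.97,0,255],
)

```text
clock: 1.43
tcp_pos: [0.3479, -0.3318, 0.4787]
tool_rot: [-3.079, -0.618, 0.0]
ft_force: [1.3, -0.7, 0.9]
finger_gap: -0.0001
gripper_force: 0.0
```

servo_tool(
  steps=[0,0,0,0.8,-0.97,0,255,0,0,0,0.8,-0.97,0,255,0,0,0,0.8,-0.97,0,255,0,0,0,0.8,-0.97,0,255,0,0,0,0.8,-0.97,0,255,0,0,0,0.8,-0.97,0,255,0,0,0,0.8,-0.97,0,255,0,0,0,0.8,-0.97,0,255],
)

```text
clock: 2.1
tcp_pos: [0.4349, -0.0428, 0.479]
tool_rot: [3.08, 0.619, -0.0]
ft_force: [1.6, 0.3, -0.3]
finger_gap: -0.0001
gripper_force: 0.0
```

servo_tool(
  steps=[0,0,0,0.8,-0.97,0.5,255,0,0,0,0.8,-0.97,1,255,0,0,0,0.8,-0.97,1,255,0,0,0,0.5,-0.6,1,255,0,0,0,0,0,1,255,0,0,0,0,0,1,255,0,0,0,0,0,1,255,0,0,0,0,0,0,255],
)

```text
clock: 2.77
tcp_pos: [0.4672, 0.0761, 0.2847]
tool_rot: [-3.078, -0.62, 0.021]
ft_force: [-0.9, -0.3, -1.2]
finger_gap: 0.0002
gripper_force: 0.0
```

```bash
cat >> h.py <<'E'
T=np.array([[.922,.386],[.386,-.922]])  # rows: tool x, tool y in world xy
K=np.array([.4935,.066]);L=np.array([.561,.0893]);W=np.array([.5138,.2247]);HA=np.radians(82.5)
def post(C,rad,ang,rp,sgn,hx=.011,hy=.0145,clear=0):
    "post centre on circle so that rectangle just touches a round of radius rp at ang; sgn=+1 post at larger angle"
    p=C+rad*np.array([np.cos(ang),np.sin(ang)])
    for l in np.arange(.05,1.2,.002):
        q=C+rad*np.array([np.cos(ang+sgn*l),np.sin(ang+sgn*l)])
        d=np.maximum(abs(T@(p-q))-[hx,hy],0)
        if np.hypot(*d)>=rp+clear: return q,l
def steps(P): return np.round(np.diff(np.array(P),axis=0)@T.T/.03,2)
E
python3 - <<'E'
from h import *
np.set_printoptions(precision=3,suppress=True)
c=snap("top","pics/t1.png");cv2.imwrite("pics/t1z.png",cv2.resize(c["pixels"][150:250,180:330,::-1],None,fx=5,fy=5,interpolation=cv2.INTER_CUBIC))
s=monitor.sense();print(s["tcp_pos"],s["joint_pos"])
t0=np.radians(198.9)
print("pre",post(L,.072,t0,.0115,-1,clear=.004))
for t in np.linspace(0,1.1,8): print(t,post(L,.072,t0+t,.0115,-1))
print("start wheel",post(W,.052,HA,.009,1,clear=.006),post(W,.052,HA,.009,1))
E
```

```text
[0.469 0.076 0.288] [ 0.108 -0.144  1.945 -0.     1.35   1.282]
pre (array([0.489, 0.097]), np.float64(0.43800000000000033))
0.0 (array([0.489, 0.093]), np.float64(0.3760000000000003))
0.15714285714285717 (array([0.49 , 0.081]), np.float64(0.36600000000000027))
0.31428571428571433 (array([0.492, 0.07 ]), np.float64(0.36600000000000027))
0.47142857142857153 (array([0.495, 0.059]), np.float64(0.3740000000000003))
0.6285714285714287 (array([0.5  , 0.051]), np.float64(0.3900000000000003))
0.7857142857142858 (array([0.506, 0.043]), np.float64(0.4100000000000003))
0.9428571428571431 (array([0.514, 0.035]), np.float64(0.4160000000000003))
1.1 (array([0.524, 0.028]), np.float64(0.4060000000000003))
start wheel (array([0.494, 0.273]), np.float64(0.5260000000000005)) (array([0.499, 0.275]), np.float64(0.4100000000000003))
```

View pics/t1z.png

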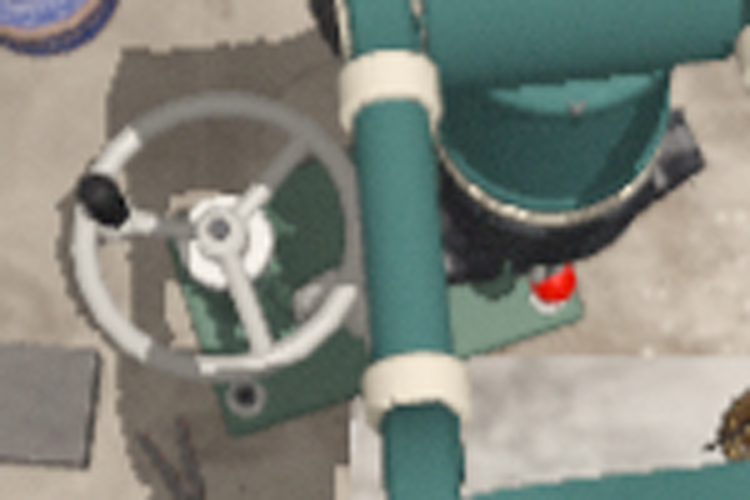

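The arm hides part of the head. The wheel and handle haven't moved, and the ball is visible at (553,285) in the crop, clear of the gripper. Next I'll go down on the ring side of the ball.

servo_tool(
  steps=[0,0,0,0.5,-0.3,0,255,0,0,0,0.26,-0.14,0,255,0,0,0,0,0,1,255,0,0,0,0,0,1,255,0,0,0,0,0,1,255,0,0,0,0,0,1,255,0,0,0,0,0,0.2,255,0,0,0,0,0,0,255],
)

```text
clock: 3.48
tcp_pos: [0.4869, 0.097, 0.1657]
tool_rot: [-3.08, -0.619, 0.005]
ft_force: [-0.2, -0.2, -0.2]
finger_gap: -0.0
gripper_force: 0.0
```

Run:
```python
from h import *
np.set_printoptions(precision=4,suppress=True)
c=snap("side","pics/s2.png");cv2.imwrite("pics/s2z.png",cv2.resize(c["pixels"][140:260,180:330,::-1],None,fx=5,fy=5,interpolation=cv2.INTER_CUBIC))
print(monitor.sense()["tcp_pos"],monitor.sense()["ft_force"])
```

```text
[0.4884 0.0973 0.1676] [0.1487 0.4326 0.5453]
```

View pics/s2z.png

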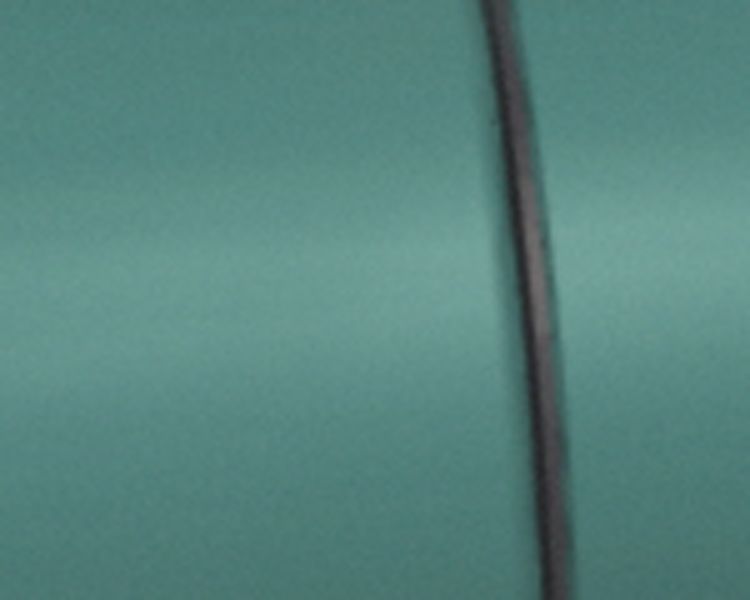

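The side camera is filled by the arm, so I'll continue by calibration and force.

servo_tool(
  steps=[0,0,0,-0.12,-0.05,0,255,0,0,0,0,0,0.4,255,0,0,0,0,0,0.3,255,0,0,0,0,0,0.3,255,0,0,0,0,0,0.2,255,0,0,0,0,0,0.2,255,0,0,0,0,0,0,255],
)

```text
clock: 4.12
tcp_pos: [0.4824, 0.097, 0.1225]
tool_rot: [-3.08, -0.619, 0.005]
ft_force: [-0.9, 0.3, 0.4]
finger_gap: 0.0002
gripper_force: 0.0
```

Run:
```python
from h import *
np.set_printoptions(precision=4,suppress=True)
p=monitor.sense()["tcp_pos"][:2];print(monitor.sense()["tcp_pos"],monitor.sense()["ft_force"])
t0=np.radians(198.9)
print(steps([p]+[post(L,.072,t0+t,.0115,-1)[0] for t in np.linspace(0,1.06,17)]))
```

```text
[0.4824 0.097  0.1225] [-0.929   0.3361  0.4443]
[[ 0.15  0.22]
 [-0.07  0.16]
 [-0.06  0.16]
 [-0.04  0.16]
 [-0.03  0.16]
 [-0.02  0.15]
 [-0.01  0.15]
 [-0.    0.15]
 [ 0.01  0.14]
 [ 0.02  0.14]
 [ 0.02  0.13]
 [ 0.03  0.14]
 [ 0.04  0.13]
 [ 0.05  0.14]
 [ 0.06  0.15]
 [ 0.08  0.15]
 [ 0.09  0.14]]
```

servo_tool(
  steps=[0,0,0,0.08,0.12,0,255,0,0,0,0.05,0.1,0,255,0,0,0,-0.05,0.16,0,255,0,0,0,-0.05,0.16,0,255,0,0,0,-0.04,0.16,0,255,0,0,0,-0.03,0.16,0,255,0,0,0,-0.02,0.15,0,255,0,0,0,-0.01,0.15,0,255],
)

```text
clock: 4.78
tcp_pos: [0.4957, 0.0641, 0.1248]
tool_rot: [-3.08, -0.619, -0.002]
ft_force: [1.5, 5.3, 1.4]
finger_gap: -0.0
gripper_force: 2.1
```

servo_tool(
  steps=[0,0,0,0,0.15,0,255,0,0,0,0.01,0.14,0,255,0,0,0,0.02,0.14,0,255,0,0,0,0.02,0.13,0,255,0,0,0,0.03,0.14,0,255,0,0,0,0.04,0.13,0,255,0,0,0,0.05,0.14,0,255,0,0,0,0,0,0,255],
)

```text
clock: 5.45
tcp_pos: [0.5109, 0.0384, 0.1239]
tool_rot: [3.079, 0.619, -0.003]
ft_force: [-1.1, 0.5, -0.4]
finger_gap: 0.0001
gripper_force: 0.7
```

servo_tool(
  steps=[0,0,0,0.06,0.1,0,255,0,0,0,0.06,0.1,0,255,0,0,0,0.06,0.1,0,255],
)

```text
clock: 5.7
tcp_pos: [0.5194, 0.033, 0.1241]
tool_rot: [3.08, 0.619, -0.002]
ft_force: [-2.3, 2.3, -0.7]
finger_gap: 0.0002
gripper_force: 1.1
```

servo_tool(
  steps=[0,0,0,0.05,0.07,0,255,0,0,0,0,0,0,255],
)

```text
clock: 5.87
tcp_pos: [0.5222, 0.0314, 0.1243]
tool_rot: [3.08, 0.619, -0.0]
ft_force: [-0.8, 0.3, -0.5]
finger_gap: -0.0001
gripper_force: 0.6
```

Run:
```python
from h import *
c=snap("top","pics/t3.png");cv2.imwrite("pics/t3z.png",cv2.resize(c["pixels"][150:250,180:330,::-1],None,fx=5,fy=5,interpolation=cv2.INTER_CUBIC))
print(monitor.sense()["tcp_pos"],monitor.sense()["ft_force"])
h=cv2.cvtColor(c["pixels"],cv2.COLOR_RGB2HSV)
m=(((h[...,0]<8)|(h[...,0]>172))&(h[...,1]>180)&(h[...,2]>100)).astype(np.uint8)
m[:, :270]=0;m[:,325:]=0;m[:150]=0;m[235:]=0
ys,xs=np.nonzero(m);print(len(xs))
if len(xs):print(at(c,xs.mean(),ys.mean(),.126),xs.min(),xs.max(),ys.min(),ys.max())
```

```text
[0.52220638 0.0314467  0.12436518] [-1.2998503  -0.39165116 -0.56945581]
0
```

servo_tool(
  steps=[0,0,0,0.04,0.06,0,255,0,0,0,0.04,0.06,0,255,0,0,0,0,0,0,255],
)

```text
clock: 6.17
tcp_pos: [0.5257, 0.0296, 0.1245]
tool_rot: [-3.08, -0.619, -0.001]
ft_force: [-1.2, 1.0, -1.2]
finger_gap: -0.0
gripper_force: 1.2
```

servo_tool(
  steps=[0,0,0,0.03,0.05,0,255,0,0,0,0,0,0,255],
)

```text
clock: 6.33
tcp_pos: [0.5263, 0.0288, 0.1243]
tool_rot: [-3.079, -0.619, 0.002]
ft_force: [-4.5, 3.7, 0.7]
finger_gap: -0.0001
gripper_force: 2.3
```

servo_tool(
  steps=[0,0,0,-0.1,-0.15,0,255,0,0,0,-0.05,-0.1,-0.3,255,0,0,0,0,0,-1,255,0,0,0,0,0,-1,255,0,0,0,0,0,-1,255,0,0,0,0,0,-1,255,0,0,0,0,0,0,255],
)

```text
clock: 6.92
tcp_pos: [0.5244, 0.0335, 0.2625]
tool_rot: [3.076, 0.619, 0.023]
ft_force: [1.0, 0.2, 0.7]
finger_gap: 0.0001
gripper_force: 0.0
```

Run:
```python
from h import *
p=monitor.sense()["tcp_pos"];print(p,monitor.sense()["ft_force"])
q=post(W,.052,HA,.009,1,clear=.007)[0];print(q,steps([p[:2],q]))
```

```text
[0.52441128 0.03348437 0.26251608] [1.01620311 0.15712012 0.68494761]
[0.49292456 0.27232579] [[ 2.11 -7.75]]
```

servo_tool(
  steps=[0,0,0,0.26,-0.97,0,255,0,0,0,0.26,-0.97,0,255,0,0,0,0.26,-0.97,0,255,0,0,0,0.26,-0.97,0,255,0,0,0,0.26,-0.97,0,255,0,0,0,0.26,-0.97,0,255,0,0,0,0.26,-0.97,0,255,0,0,0,0.26,-0.97,0,255],
)

```text
clock: 7.58
tcp_pos: [0.4875, 0.2739, 0.2544]
tool_rot: [3.08, 0.619, 0.004]
ft_force: [0.5, -0.4, 0.2]
finger_gap: -0.0
gripper_force: 0.0
```

Run:
```python
from h import *
c=snap("top","pics/t4.png");d=snap("side","pics/s4.png")
I=lambda c:cv2.resize(c["pixels"][150:250,170:320,::-1],None,fx=4,fy=3,interpolation=cv2.INTER_CUBIC)
cv2.imwrite("pics/b4.png",np.vstack([I(c),I(d)]))
print(monitor.sense()["tcp_pos"])
```

```text
[0.48708262 0.27619731 0.25429457]
```

View pics/b4.png

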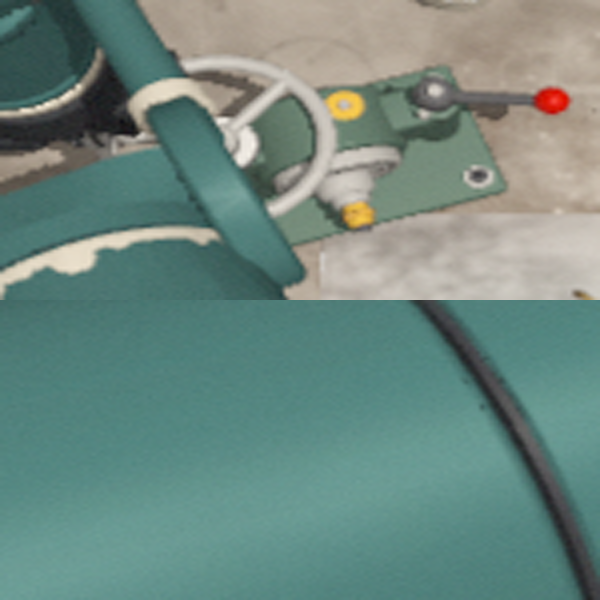

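The top crop shows the lever swung over, with the ball at (552,101). I'll go down behind the handle now.

servo_tool(
  steps=[0,0,0,0,0,1,255,0,0,0,0,0,1,255,0,0,0,0,0,0.6,255,0,0,0,0,0,0.4,255,0,0,0,0,0,0.2,255,0,0,0,0,0,0,255],
)

```text
clock: 8.18
tcp_pos: [0.487, 0.2717, 0.1565]
tool_rot: [3.079, 0.618, -0.002]
ft_force: [-0.5, -0.5, -0.2]
finger_gap: -0.0005
gripper_force: 0.0
```

Run:
```python
from h import *
s=monitor.sense();p=s["tcp_pos"];print(p,s["ft_force"],s["joint_pos"])
A=HA-np.radians(np.arange(0,361,7.5))
Q=[post(W,.052,a,.009,1)[0] for a in A]
print(np.round([Q[i] for i in range(0,49,8)],4).tolist())
S=steps([p[:2]]+Q)
for i in range(0,len(S),8): print(i,S[i:i+8].tolist())
```

```text
[0.48701668 0.27166125 0.15646835] [-0.54314856 -0.48157101 -0.15591223] [ 4.64363140e-01  1.11591782e-01  1.94268956e+00 -3.91636942e-04
  1.08895550e+00  1.63898690e+00]
[[0.4995, 0.2747], [0.5476, 0.2642], [0.5653, 0.2177], [0.5281, 0.1747], [0.48, 0.1852], [0.4623, 0.2317], [0.4995, 0.2747]]
0 [[0.42, 0.07], [0.19, 0.03], [0.17, 0.05], [0.15, 0.06], [0.16, 0.08], [0.18, 0.12], [0.18, 0.16], [0.18, 0.21]]
8 [[0.14, 0.23], [0.09, 0.23], [0.06, 0.22], [0.03, 0.21], [0.0, 0.2], [-0.02, 0.19], [-0.04, 0.18], [-0.07, 0.2]]
16 [[-0.11, 0.22], [-0.17, 0.24], [-0.21, 0.21], [-0.22, 0.16], [-0.22, 0.11], [-0.23, 0.08], [-0.22, 0.04], [-0.22, 0.01]]
24 [[-0.2, -0.01], [-0.19, -0.03], [-0.17, -0.05], [-0.15, -0.06], [-0.16, -0.08], [-0.18, -0.12], [-0.18, -0.16], [-0.18, -0.21]]
32 [[-0.14, -0.23], [-0.09, -0.23], [-0.06, -0.22], [-0.03, -0.21], [-0.0, -0.2], [0.02, -0.19], [0.04, -0.18], [0.07, -0.2]]
40 [[0.11, -0.22], [0.17, -0.24], [0.21, -0.21], [0.22, -0.16], [0.22, -0.11], [0.23, -0.08], [0.22, -0.04], [0.22, -0.01]]
48 [[0.2, 0.01]]
```

servo_tool(
  steps=[0,0,0,0.2,0.03,0,255,0,0,0,0.22,0.04,0,255,0,0,0,0.19,0.03,0,255,0,0,0,0.17,0.05,0,255,0,0,0,0.15,0.06,0,255,0,0,0,0.16,0.08,0,255,0,0,0,0.18,0.12,0,255,0,0,0,0.18,0.16,0,255],
)

```text
clock: 8.85
tcp_pos: [0.5316, 0.271, 0.1571]
tool_rot: [3.076, 0.618, -0.013]
ft_force: [-7.8, -2.0, 0.7]
finger_gap: 0.0001
gripper_force: 3.1
```

servo_tool(
  steps=[0,0,0,0.18,0.21,0,255,0,0,0,0.14,0.23,0,255,0,0,0,0.09,0.23,0,255,0,0,0,0.06,0.22,0,255,0,0,0,0.03,0.21,0,255,0,0,0,0,0.2,0,255,0,0,0,-0.02,0.19,0,255,0,0,0,-0.04,0.18,0,255],
)

```text
clock: 9.52
tcp_pos: [0.5666, 0.2321, 0.1578]
tool_rot: [-3.08, -0.619, -0.003]
ft_force: [-0.3, 3.2, 0.2]
finger_gap: -0.0001
gripper_force: 1.4
```

Run:
```python
from h import *
s=monitor.sense();p=s["tcp_pos"][:2];print(p,s["ft_force"],np.hypot(*(p-W)))
q=[post(W,.052,HA-np.radians(7.5*i),.009,1)[0] for i in (13,14,15,16)];print(np.round(q,4))
```

```text
[0.56661546 0.23212602] [-0.25952149  3.19152419  0.18338209] 0.05333496926717878
[[0.5644 0.2369]
 [0.5654 0.2314]
 [0.5658 0.225 ]
 [0.5653 0.2177]]
```

Tracking is good, so I'll continue.

servo_tool(
  steps=[0,0,0,-0.07,0.2,0,255,0,0,0,-0.11,0.22,0,255,0,0,0,-0.17,0.24,0,255,0,0,0,-0.21,0.21,0,255,0,0,0,-0.22,0.16,0,255,0,0,0,-0.22,0.11,0,255,0,0,0,-0.23,0.08,0,255,0,0,0,-0.22,0.04,0,255],
)

```text
clock: 10.18
tcp_pos: [0.5401, 0.1801, 0.1578]
tool_rot: [3.08, 0.618, 0.002]
ft_force: [3.1, 4.1, 0.9]
finger_gap: -0.0002
gripper_force: 1.9
```

servo_tool(
  steps=[0,0,0,-0.22,0.01,0,255,0,0,0,-0.2,-0.01,0,255,0,0,0,-0.19,-0.03,0,255,0,0,0,-0.17,-0.05,0,255,0,0,0,-0.15,-0.06,0,255,0,0,0,-0.16,-0.08,0,255,0,0,0,-0.18,-0.12,0,255,0,0,0,-0.18,-0.16,0,255],
)

```text
clock: 10.85
tcp_pos: [0.4961, 0.1791, 0.1581]
tool_rot: [-3.078, -0.617, -0.01]
ft_force: [13.4, 11.8, -6.6]
finger_gap: -0.0002
gripper_force: 7.8
```

Run:
```python
from h import *
s=monitor.sense();p=s["tcp_pos"][:2];print(s["tcp_pos"],s["ft_force"],np.hypot(*(p-W)))
q=[post(W,.052,HA-np.radians(7.5*i),.009,1)[0] for i in (28,29,30,31)];print(np.round(q,4))
```

```text
[0.49609672 0.17906371 0.15809261] [13.39103786 11.83993537 -6.56845552] 0.0489497453738706
[[0.5069 0.1732]
 [0.5007 0.1744]
 [0.4938 0.1767]
 [0.4864 0.1805]]
```

servo_tool(
  steps=[0,0,0,0,0,0,255],
)

```text
clock: 10.93
tcp_pos: [0.495, 0.1795, 0.1582]
tool_rot: [-3.078, -0.618, -0.008]
ft_force: [6.2, 5.6, -0.6]
finger_gap: -0.0002
gripper_force: 3.5
```

Run:
```python
from h import *
c=snap("top","pics/t5.png")
s=monitor.sense();print(s["tcp_pos"],s["ft_force"],s["torque"],s["joint_pos"])
cv2.imwrite("pics/t5z.png",cv2.resize(c["pixels"][150:250,170:320,::-1],None,fx=5,fy=5,interpolation=cv2.INTER_CUBIC))
```

```text
[0.49503697 0.17918347 0.15821023] [ 6.42625794  5.54308197 -1.10690306] [ 0.8250528  -0.80711457 -0.12115832] [2.99021269e-01 4.71988490e-02 2.00883254e+00 1.67376107e-03
 1.08111716e+00 1.47224210e+00]
```

View pics/t5z.png

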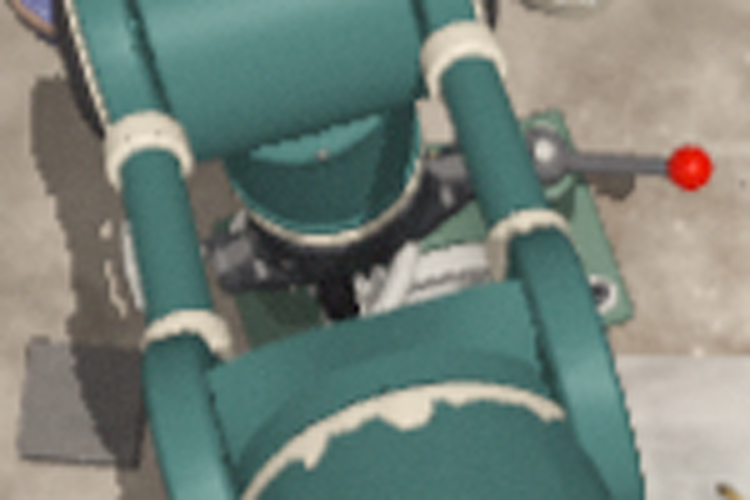

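servo_tool(
  steps=[0,0,0,0.09,0.25,0,255,0,0,0,0,0,0,255],
)

```text
clock: 11.15
tcp_pos: [0.4986, 0.1707, 0.1569]
tool_rot: [3.078, 0.62, -0.004]
ft_force: [-0.3, -0.3, -0.3]
finger_gap: 0.0001
gripper_force: 0.0
```

Run:
```python
from h import *
c=snap("top","pics/t6.png")
s=monitor.sense();print(s["tcp_pos"],s["ft_force"],s["torque"])
for z in (.168,.189): print(at(c,170+335/5,150+290/5,z))
cv2.imwrite("pics/t6z.png",cv2.resize(c["pixels"][180:240,200:280,::-1],None,fx=8,fy=8,interpolation=cv2.INTER_CUBIC))
```

```text
[0.49827135 0.17086612 0.15670969] [-0.37051177  0.60492724  0.44506944] [ 0.02346778 -0.01584126  0.00689055]
[0.47716571 0.18985949 0.168     ]
[0.47243881 0.18782477 0.189     ]
```

View pics/t6z.png

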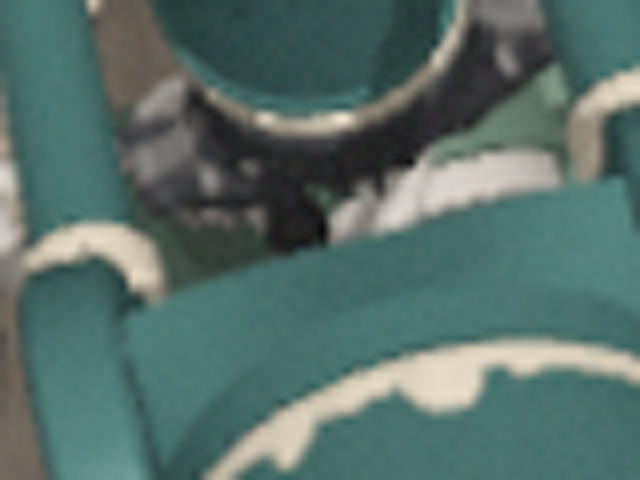

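The black handle is visible at (297,218) in the crop, about (0.475,0.189) in world coordinates. The finger corner was rubbing on it there, so I'll push with one flat face at a constant offset and then change faces.

Run:
```python
from h import *
p=monitor.sense()["tcp_pos"][:2]
def path(d0,d1,n,off): 
    a=np.radians(np.linspace(d0,d1,n)); return W+.052*np.c_[np.cos(a),np.sin(a)]+T.T@np.array(off)
A=path(-137.5,-197.5,9,[0,.0235])
print(A[0],A[-1]);print(steps(np.vstack([p,A])).tolist())
B=path(-197.5,-277.5,13,[-.020,0])
print(B[0],B[-1]);print(steps(B).tolist())
```

```text
[0.48453258 0.16790231] [0.47327772 0.2186697 ]
[[-0.46, -0.09], [-0.06, -0.22], [-0.03, -0.22], [-0.0, -0.23], [0.03, -0.23], [0.05, -0.22], [0.08, -0.21], [0.11, -0.2], [0.13, -0.18]]
[0.44576672 0.2326167 ] [0.50214736 0.26853513]
[[0.14, -0.15], [0.15, -0.13], [0.17, -0.11], [0.18, -0.09], [0.19, -0.07], [0.2, -0.05], [0.2, -0.02], [0.2, 0.0], [0.2, 0.02], [0.2, 0.05], [0.19, 0.07], [0.18, 0.09]]
```

servo_tool(
  steps=[0,0,0,-0.23,0.05,0,255,0,0,0,-0.23,0.0,0,255,0,0,0,0,0,0,255],
)

```text
clock: 11.45
tcp_pos: [0.4851, 0.1641, 0.1565]
tool_rot: [3.08, 0.619, -0.005]
ft_force: [-0.6, 0.8, 0.2]
finger_gap: -0.0001
gripper_force: 0.0
```

servo_tool(
  steps=[0,0,0,-0.01,-0.14,0,255,0,0,0,-0.06,-0.22,0,255,0,0,0,-0.03,-0.22,0,255,0,0,0,0,-0.23,0,255],
)

```text
clock: 11.78
tcp_pos: [0.4741, 0.1852, 0.1569]
tool_rot: [3.077, 0.619, -0.004]
ft_force: [-0.4, -4.6, 0.4]
finger_gap: -0.0002
gripper_force: 2.1
```

servo_tool(
  steps=[0,0,0,0.03,-0.23,0,255,0,0,0,0.05,-0.22,0,255,0,0,0,0.08,-0.21,0,255,0,0,0,0.11,-0.2,0,255,0,0,0,0.13,-0.18,0,255],
)

```text
clock: 12.2
tcp_pos: [0.4741, 0.2204, 0.1573]
tool_rot: [3.08, 0.62, -0.001]
ft_force: [-1.2, -4.0, 0.5]
finger_gap: 0.0
gripper_force: 1.8
```

servo_tool(
  steps=[0,0,0,0,0.12,0,255,0,0,0,-0.43,0,0,255,0,0,0,-0.43,0,0,255,0,0,0,0,-0.45,0,255,0,0,0,0,-0.45,0,255,0,0,0,0,0,0,255],
)

```text
clock: 12.7
tcp_pos: [0.4415, 0.2335, 0.158]
tool_rot: [-3.077, -0.62, -0.003]
ft_force: [-0.5, -0.7, 0.5]
finger_gap: -0.0002
gripper_force: 0.0
```

Run:
```python
from h import *
c=snap("top","pics/t7.png")
s=monitor.sense();p=s["tcp_pos"];print(p,s["ft_force"])
print("to B0",steps([p[:2],[.44577,.23262]]))
h=W+.052*np.array([np.cos(np.radians(-197.5)),np.sin(np.radians(-197.5))])
print("handle pred px",proj(c,[[*h,.168],[*h,.189]]), proj(c,[[*p]]))
```

```text
[0.44188441 0.23266172 0.15795194] [-1.13212859  0.31793967  0.67250219]
to B0 [[0.12 0.05]]
handle pred px [[214.8627513  213.37904377]
 [213.54672526 211.43719282]] [[218.43938007 223.76445037]]
```

servo_tool(
  steps=[0,0,0,0.12,0.05,0,255,0,0,0,0.14,-0.15,0,255,0,0,0,0.15,-0.13,0,255,0,0,0,0.17,-0.11,0,255,0,0,0,0.18,-0.09,0,255,0,0,0,0.19,-0.07,0,255],
)

```text
clock: 13.25
tcp_pos: [0.46, 0.2563, 0.1565]
tool_rot: [-3.079, -0.618, 0.009]
ft_force: [-6.6, 0.9, -0.0]
finger_gap: -0.0002
gripper_force: 2.7
```

servo_tool(
  steps=[0,0,0,0.2,-0.05,0,255,0,0,0,0.2,-0.02,0,255,0,0,0,0.15,0,0,255,0,0,0,0.15,0,0,255,0,0,0,0.1,0.01,0,255,0,0,0,0.1,0.02,0,255,0,0,0,0,0,0,255],
)

```text
clock: 13.83
tcp_pos: [0.4872, 0.2676, 0.1573]
tool_rot: [3.08, 0.619, 0.001]
ft_force: [-2.3, 0.8, -1.4]
finger_gap: 0.0001
gripper_force: 0.6
```

Run:
```python
from h import *
c=snap("top","pics/t8.png");d=snap("side","pics/s8.png")
s=monitor.sense();p=s["tcp_pos"];print(p,s["ft_force"])
print("to Bend",steps([p[:2],[.50215,.26854]]))
print(proj(c,[[.519,.2765,.168],[.519,.2765,.189]]),proj(d,[[.519,.2765,.168]]))
cv2.imwrite("pics/t8z.png",cv2.resize(c["pixels"][160:230,160:260,::-1],None,fx=7,fy=7,interpolation=cv2.INTER_CUBIC))
```

```text
[0.48718924 0.2675844  0.15758163] [-1.36870314 -0.92061792  0.08565346]
to Bend [[0.47 0.16]]
[[200.18194106 190.22947923]
 [198.5762389  187.82923441]] [[195.64794697 182.67910631]]
```

View pics/t8z.png

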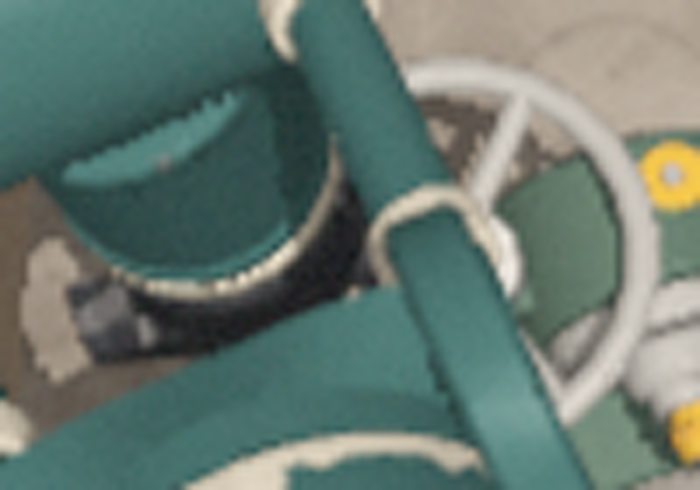

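Run:
```python
from h import *
import pickle
a,b=pickle.load(open("c0.pkl","rb"))
def ang(x,y,s,ox,oy): 
    p=at(a,ox+(x+.5)/s-.5,oy+(y+.5)/s-.5,.134)[:2]-np.array([.5150,.2255]);return np.hypot(*p),np.degrees(np.arctan2(p[1],p[0]))
print(ang(368,105,6,180,160),ang(318,362,6,180,160))
print(ang(523,103,7,160,160),ang(568,405,7,160,160))
```

```text
(np.float64(0.06134451995576519), np.float64(-40.45839866246379)) (np.float64(0.06336997774939546), np.float64(-159.05688036107563))
(np.float64(0.058589614469383614), np.float64(-23.698885676217493)) (np.float64(0.06752216878104768), np.float64(-141.79659074348635))
```

The spokes still sit about 17° short of their starting angles, which matches the model. I'll finish slowly.

servo_tool(
  steps=[0,0,0,0.12,0.03,0,255,0,0,0,0.12,0.04,0,255,0,0,0,0.1,0.04,0,255,0,0,0,0.07,0.03,0,255,0,0,0,0.04,0.02,0,255,0,0,0,0,0,0,255,0,0,0,0,0,0,255],
)

```text
clock: 14.52
tcp_pos: [0.5014, 0.2686, 0.1576]
tool_rot: [3.08, 0.619, 0.002]
ft_force: [-1.8, 0.2, -1.1]
finger_gap: -0.0002
gripper_force: 0.4
```

Run:
```python
from h import *
c=snap("top","pics/t9.png")
s=monitor.sense();p=s["tcp_pos"];print(p,s["ft_force"],steps([p[:2],[.50215,.26854]]))
cv2.imwrite("pics/t9z.png",cv2.resize(c["pixels"][160:230,160:260,::-1],None,fx=7,fy=7,interpolation=cv2.INTER_CUBIC))
```

```text
[0.50137205 0.26856094 0.15764784] [-0.7369876   0.02183764  0.22394245] [[0.02 0.01]]
```

View pics/t9z.png

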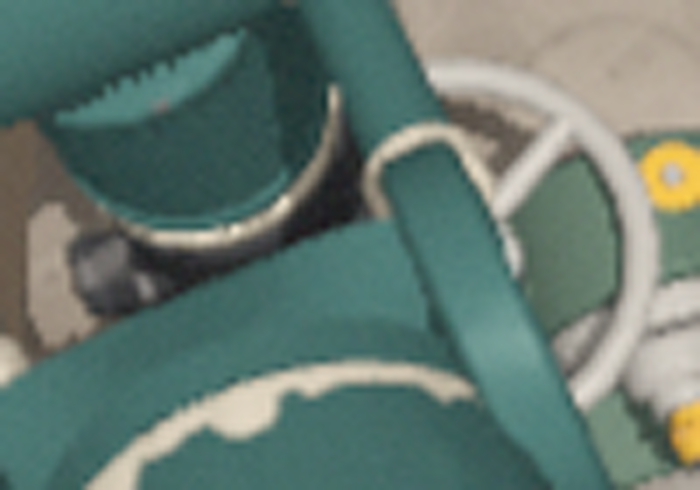

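The spoke meets the rim at (567,126) in the crop, which is frame pixel (241,178), the same as at the start. I'll check this by differencing the pictures.

Run:
```python
from h import *
A,B=[cv2.imread(f"pics/{f}.png",0).astype(np.float32) for f in("t0","t9")]
W2=proj(dict(imaging.capture("top")),[[.5150,.2255,.134]])[0]
print(W2)
t=A[176:187,234:244]
best=[]
for d in np.arange(-14,14.1,1):
    M=cv2.getRotationMatrix2D((float(W2[0]),float(W2[1])),d,1)
    R=cv2.warpAffine(A,M,(560,420),flags=cv2.INTER_CUBIC)
    m=cv2.matchTemplate(B[176:187,234:244].copy(),R[176:187,234:244].copy(),cv2.TM_CCOEFF_NORMED)[0,0]
    best.append((round(float(m),3),d))
print(sorted(best)[::-1][:5])
```

```text
[223.84550081 195.65298902]
[(0.996, np.float64(0.0)), (0.975, np.float64(1.0)), (0.947, np.float64(-1.0)), (0.913, np.float64(2.0)), (0.862, np.float64(-2.0))]
```

The full turn is done with no measurable error. Next I'll back off, lift, and turn the tool 30° for the return push on the lever.

servo_tool(
  steps=[0,0,0,-0.3,0,0,255,0,0,0,-0.2,0,-0.1,255,0,0,0,0,0,-1,255,0,0,-1,0,0,-1,255,0,0,-1,0,0,-1,255,0,0,-1,0,0,-0.5,255,0,0,-1,0,0,0,255,0,0,-1,0,0,0,255],
)

```text
clock: 15.28
tcp_pos: [0.4876, 0.2631, 0.2683]
tool_rot: [2.811, 1.402, 0.008]
ft_force: [0.4, 0.1, 1.0]
finger_gap: 0.0001
gripper_force: 0.0
```

Run:
```python
from h import *
s=monitor.sense();p=s["tcp_pos"][:2];print(s["tcp_pos"],s["ft_force"],s["joint_pos"])
R=cv2.Rodrigues(s["tool_rot"])[0];print(R.round(3));T=R[:2,:2].T
a=np.radians(198.9+np.linspace(63,-1,17))
P=L+.072*np.c_[np.cos(a),np.sin(a)]+T.T@np.array([0,.026]); pre=P[0]+T.T@np.array([0,.012])
st=lambda Q:np.round(np.diff(np.array(Q),axis=0)@T.T/.03,2).tolist()
print(P[0],P[-1],pre,st([p,pre]),st(np.vstack([pre,P])))
```

```text
[0.48758127 0.26305115 0.26834536] [0.37105754 0.14779549 1.01669753] [ 4.49961438e-01  1.42878178e-02  1.83262842e+00 -2.94342962e-04
  1.28945911e+00  1.09520458e+00]
[[ 0.601  0.799  0.005]
 [ 0.799 -0.601  0.002]
 [ 0.005  0.003 -1.   ]]
[0.571629  0.0023837] [0.5132591  0.05153573] [ 0.58121696 -0.00483227] [[-5.26, 7.86]] [[0.0, -0.4], [-0.08, -0.15], [-0.07, -0.15], [-0.05, -0.16], [-0.04, -0.16], [-0.03, -0.16], [-0.02, -0.17], [-0.01, -0.17], [0.0, -0.17], [0.01, -0.17], [0.03, -0.17], [0.04, -0.16], [0.05, -0.16], [0.06, -0.16], [0.07, -0.15], [0.08, -0.15], [0.09, -0.14]]
```

servo_tool(
  steps=[0,0,0,-0.66,0.98,0,255,0,0,0,-0.66,0.98,0,255,0,0,0,-0.66,0.98,0,255,0,0,0,-0.66,0.98,0,255,0,0,0,-0.66,0.98,0,255,0,0,0,-0.66,0.98,0,255,0,0,0,-0.66,0.98,0,255,0,0,0,-0.66,0.98,0,255],
)

```text
clock: 15.95
tcp_pos: [0.5779, -0.0075, 0.2661]
tool_rot: [2.814, 1.395, 0.002]
ft_force: [0.6, 0.7, -0.6]
finger_gap: -0.0001
gripper_force: 0.0
```

servo_tool(
  steps=[0,0,0,0,0,1,255,0,0,0,0,0,1,255,0,0,0,0,0,1,255,0,0,0,0,0,0.9,255,0,0,0,0,0,0.5,255,0,0,0,0,0,0.3,255,0,0,0,0,0,0,255],
)

```text
clock: 16.53
tcp_pos: [0.5761, -0.0057, 0.1222]
tool_rot: [-2.813, -1.395, 0.006]
ft_force: [-0.1, -0.5, 0.4]
finger_gap: 0.0
gripper_force: 0.0
```

Run:
```python
from h import *
s=monitor.sense();p=s["tcp_pos"][:2];print(s["tcp_pos"],s["ft_force"])
T=cv2.Rodrigues(s["tool_rot"])[0][:2,:2].T
print((T@(np.array([.5716,.0024])-p)/.03).round(2))
```

```text
[ 0.57605627 -0.0056704   0.12224062] [-0.05029867 -0.47826297  0.39959671]
[ 0.12 -0.28]
```

servo_tool(
  steps=[0,0,0,0.12,-0.14,0,255,0,0,0,0,-0.14,0,255,0,0,0,-0.08,-0.15,0,255,0,0,0,-0.07,-0.15,0,255,0,0,0,-0.05,-0.16,0,255,0,0,0,-0.04,-0.16,0,255,0,0,0,-0.03,-0.16,0,255,0,0,0,-0.02,-0.17,0,255],
)

```text
clock: 17.2
tcp_pos: [0.5466, 0.011, 0.126]
tool_rot: [2.81, 1.394, 0.003]
ft_force: [1.3, -7.2, 1.7]
finger_gap: -0.0001
gripper_force: 2.5
```

servo_tool(
  steps=[0,0,0,-0.01,-0.17,0,255,0,0,0,0,-0.17,0,255,0,0,0,0.01,-0.17,0,255,0,0,0,0.03,-0.17,0,255,0,0,0,0.04,-0.16,0,255,0,0,0,0.05,-0.16,0,255,0,0,0,0.06,-0.16,0,255,0,0,0,0,0,0,255],
)

```text
clock: 17.87
tcp_pos: [0.5206, 0.0391, 0.1243]
tool_rot: [-2.813, -1.396, 0.0]
ft_force: [-0.2, -0.9, 0.3]
finger_gap: 0.0
gripper_force: 0.5
```

servo_tool(
  steps=[0,0,0,0.06,-0.12,0,255,0,0,0,0.06,-0.12,0,255,0,0,0,0.04,-0.07,0,255,0,0,0,0,0,0,255],
)

```text
clock: 18.2
tcp_pos: [0.5163, 0.048, 0.1241]
tool_rot: [-2.814, -1.395, 0.001]
ft_force: [0.3, -1.1, 0.8]
finger_gap: -0.0001
gripper_force: 0.6
```

servo_tool(
  steps=[0,0,0,0.04,-0.06,0,255,0,0,0,0,0,0,255],
)

```text
clock: 18.37
tcp_pos: [0.5159, 0.0497, 0.1242]
tool_rot: [-2.814, -1.395, 0.0]
ft_force: [0.1, -2.8, 1.0]
finger_gap: 0.0
gripper_force: 0.8
```

servo_tool(
  steps=[0,0,0,0.02,-0.04,0,255,0,0,0,0,0,0,255],
)

```text
clock: 18.53
tcp_pos: [0.5154, 0.0508, 0.1243]
tool_rot: [-2.815, -1.395, 0.0]
ft_force: [0.3, -1.5, -0.2]
finger_gap: -0.0001
gripper_force: 1.0
```

servo_tool(
  steps=[0,0,0,0.02,-0.06,0,255,0,0,0,0,0,0,255],
)

```text
clock: 18.7
tcp_pos: [0.5143, 0.0524, 0.1243]
tool_rot: [-2.815, -1.395, 0.0]
ft_force: [0.3, -1.8, -0.4]
finger_gap: -0.0002
gripper_force: 1.1
```

servo_tool(
  steps=[0,0,0,0.02,-0.06,0,255,0,0,0,0,0,0,255],
)

```text
clock: 18.87
tcp_pos: [0.5132, 0.054, 0.1243]
tool_rot: [-2.815, -1.395, -0.0]
ft_force: [1.2, -1.8, -1.4]
finger_gap: -0.0
gripper_force: 1.1
```

servo_tool(
  steps=[0,0,0,0.02,-0.06,0,255,0,0,0,0,0,0,255],
)

```text
clock: 19.03
tcp_pos: [0.5122, 0.0556, 0.1244]
tool_rot: [-2.815, -1.395, -0.0]
ft_force: [1.7, -0.9, -0.6]
finger_gap: -0.0002
gripper_force: 1.1
```

servo_tool(
  steps=[0,0,0,0.02,-0.05,0,255,0,0,0,0,0,0,255],
)

```text
clock: 19.2
tcp_pos: [0.5114, 0.057, 0.1244]
tool_rot: [-2.815, -1.395, -0.0]
ft_force: [1.9, -2.3, -0.7]
finger_gap: 0.0002
gripper_force: 1.2
```

servo_tool(
  steps=[0,0,0,-0.05,0.3,0,255,0,0,0,-0.05,0.5,-0.3,255,0,0,0,0,0.5,-1,255,0,0,0,0,0.5,-1,255,0,0,0,0,1,-1,255,0,0,0,0,1,-1,255,0,0,0,0,1,0,255,0,0,0,0,0,0,255],
)

```text
clock: 19.87
tcp_pos: [0.6285, -0.0354, 0.2554]
tool_rot: [2.812, 1.39, 0.01]
ft_force: [0.2, 0.6, -0.9]
finger_gap: 0.0004
gripper_force: 0.0
```

Run:
```python
from h import *
print(monitor.sense()["tcp_pos"])
for n in("top","side"):
    c=snap(n,f"pics/f_{n}.png")
    h=cv2.cvtColor(c["pixels"],cv2.COLOR_RGB2HSV)
    m=(((h[...,0]<8)|(h[...,0]>172))&(h[...,1]>180)&(h[...,2]>120)).astype(np.uint8)
    m[:, :270]=0;m[:,325:]=0;m[:170]=0;m[235:]=0
    ys,xs=np.nonzero(m);print(n,len(xs))
    if len(xs):print(xs.mean(),ys.mean(),at(c,xs.mean(),ys.mean(),.126))
```

```text
[ 0.62852399 -0.03540912  0.25544833]
top 53
288.5660377358491 206.45283018867926 [0.49116098 0.06998964 0.126     ]
side 69
292.0 208.0 [0.49114883 0.07046788 0.126     ]
```

The ball is home, a few millimetres past where it started. Last I'll check the wheel and handle.

Run:
```python
from h import *
import pickle
print(monitor.sense()["ft_force"])
a,b=pickle.load(open("c0.pkl","rb"))
for n,o in(("top",a),("side",b)):
  c=cv2.imread(f"pics/f_{n}.png")[:,:,::-1]
  for i in (o["pixels"],c):
    ys,xs=np.nonzero(i[170:205,185:212].max(2)<60);print(n,len(xs),xs.mean()+185 if len(xs) else 0,ys.mean()+170 if len(xs) else 0)
cv2.imwrite("pics/fz.png",cv2.resize(cv2.imread("pics/f_top.png")[120:300,160:360],None,fx=3,fy=3,interpolation=cv2.INTER_CUBIC))
```

```text
[-0.68936647  0.08171815 -0.22015441]
top 59 200.22033898305085 189.77966101694915
top 54 200.3148148148148 190.05555555555554
side 111 195.7027027027027 182.9009009009009
side 0 0 0
```

View pics/fz.png

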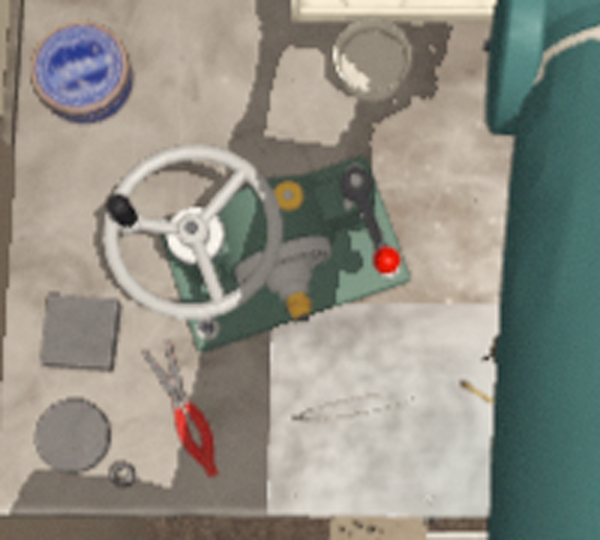

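The handle is back within half a pixel of its starting position. The lever is home with the ball at (387,260) in the crop, the visible bystanders look undisturbed, and the robot is clear, so I'll hand it in.

```bash
python3 -c "
from station import order
print(order.finish_job())"
```

```text
the job is handed in; nothing more can be done
None
```

The clamp was released, the wheel was turned one full clockwise turn (handle back within about 1 mm of its start by the camera), the lever was pushed back home, and the job is handed in; no verdict came back.

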